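# Tuck the cover strip under the tandoor apron and hold it down

## Task

Push the sliding steel pan along its rail to the left until it clicks into the first notch of the rail, so that the bare stretch of joint at the foot of the tandoor deck is clear. Then pick up the loose steel cover strip by its upright edge and slide its flat front edge under the hinged apron, between the two strips already fitted and square and in line with them, without lifting the apron or disturbing anything else on the ledge. Finish still holding the strip, pressing it down firmly, flat on the marble; do not let go.

Things in the scene. Friction and masses are not known exactly. Their poses are not given: they have to be found in the camera images.
- bay (a point): Fixed point on the marble (height 0) straight under the free edge of the apron at the front of the tandoor's low steel deck, mid-way along the bare stretch (134 mm wide, y = -67 to +67 mm). Axes: x horizontal, away from the robot, square to the edge, in under the apron; y left along the edge and the rail; z up. The deck's front face is at x = +50 mm. Place and yaw vary.
- apron (a joint): Lift angle of the apron, rad: 0 = down, positive = free edge up (0.1 rad = 4.6 mm). Thin sheet, 300 g, lying by its own weight, sloping from its hinge (46 mm in, 25 mm high) to the free edge, whose underside is 9 mm above the marble, y = -140 to +190 mm.
- fitted_left (a point): Middle of the upright edge of the cover strip fitted on the left of the bare stretch, 30 mm high; axes as bay. Fixed. Same section as the loose strip: its front edge is 30 mm in under the apron, its upright 10 mm thick, 40 mm high, centred 50 mm this side of the apron's edge, y = +67 to +177 mm of bay.
- fitted_right (a point): The same point on the shorter strip fitted on the right of the bare stretch (y = -127 to -67 mm of bay). Fixed; in line with the left one.
- carrier (a joint): Pan carrier on its rail, m, growing to the left (+y of bay): 0 = right end, 0.270 = left end. First notch at 0.190, second at 0.260: a sprung ball drops between two small humps. It slides with 1.2 N, takes about 6 N over a hump, and is drawn in when within about 4 mm. Starts at 0 to 0.040, in front of the bare stretch.
- carrier_side (a point): Middle of the right-hand side (faces -y) of the carrier's steel pan; axes as bay. 80 mm above the marble; in bay at x = -10 mm, y = -84 mm + carrier value. Pan: open box 112 (x) by 108 (y) by 62 mm, bottom at 46, rim at 108 mm height. Rail 85 mm beyond this point, 97 mm high, saddle 106 mm, its ball housing 118 mm.
- strip_grip (a point): Loose steel cover strip lying flat on the right of the ledge: plate 85 mm (x) by 110 mm (y) by 3 mm, with an upright 10 mm thick and 40 mm high along its whole rear side; 320 g. Point: middle of the upright, 30 mm above the underside, 10 mm below its top, where to grip across the 10 mm. x points from the upright to the free front edge, y along the upright, z up.
- strip_front (a point): Middle of the thin front edge of the loose strip, 80 mm ahead (strip's x) of strip_grip and 1.5 mm above the strip's underside. Same axes as strip_grip.
- tumbler_a: Glass tumbler, 70 mm diameter, 105 mm high, on the left; origin under its centre. Leave alone.
- tumbler_b: Second glass tumbler, same size; origin under its centre. Leave alone.
- casserole: Round steel casserole with hinged lid, 206 mm diameter, 130 mm high, at the far left; origin under its centre. Leave alone.
- chakla: Round wooden rolling board on three feet, 192 mm diameter, 36 mm high, in front of the robot, a little to the left; origin under its centre. Leave alone.
- spice_tin: Green plastic spice tin with flip cap, 57 mm diameter, 90 mm high; origin under its centre. Leave alone.
- katori: Small steel bowl, 80 mm diameter, 36 mm high, between the loose strip and the bare stretch; origin under its centre. Leave alone.
- belan: Wooden rolling pin lying at the right, 300 mm long, 32 mm thick; origin under its middle, x along it. Leave alone.
Not all that is in view belongs to the job. Leave any purple look-alike of the part that bears strip_grip alone.

How it is judged:
By the outcome, as a careful person would: the job done as asked, in the order asked, and still so for the second after the job is handed in, while the arm keeps its last pose, push and grip.
It also fails if it takes over 61 s, if anything falls off the work surface, if the arm or the gripper's body presses on something with over 40 N, if the wrist force passes 120 N, or if a joint passes its speed limit or range.

## Robot

A 6-joint arm with a two-finger parallel gripper is mounted at the origin on the work surface. World frame = base frame: x ahead of the robot, y to its left, z up, the work surface at z = 0. Lengths are in m, angles in rad, forces in N, time in s.
With the tool pointing down it reaches from about 0.35 to 0.975 m from the base axis. Payload 17.4 kg.
Tool frame: the origin (TCP) lies midway between the tips of the shut fingers; the grasp point (between the pads) lies 19 mm behind it; y points along the fingers, x is the direction in which the jaws open and shut, and the axes are right-handed (so a half turn about y gives the same grasp; the last joint's range is limited). The gripper opens to 85 mm and grips with 20 to 120 N. Pads are 22 mm wide; open, the fingers measure 114 mm over their backs; the gripper's body (76 mm by 85 mm) begins 54 mm behind the grasp point. The pads swing forward as they close: fully open they stand 13 mm farther back than shut.
Start: joints at [-1.261, 0.116, 1.442, -0, 1.584, -0.038], TCP at [0.23, -0.635, 0.231] pointing down, gripper open.
Joint ranges: [-2.83, 2.83], [-0.83, 2.19], [0.07, 2.5], [-1.14, 4.28], [0.01, 3], [-2.97, 2.97]. Speed limits (rad/s): [1.89, 1.89, 2.22, 3.14, 3.14, 3.14].

## Interface

Orientations are given as a 3x3 rotation matrix whose columns are the frame's x, y, z axes.
In Python, from workcell import bot, eyes, workorder, spotter gives the robot as it stands.
- The arm moves only by the shell command python3 -m pendant 'ROWS'. ROWS is JSON, one flat list of numbers, 7 for each row, row after row: the opening, from 0 (shut) to 1 (fully open), then the shift along the tool's x, y, z in units of 60 mm (1.0 is 60 mm), then the turn, a rotation vector about the tool's x, y, z in units of 10 degrees (1.0 is 10 degrees). In form: [jaw, dx, dy, dz, wx, wy, wz, jaw, dx, dy, dz, wx, wy, wz, ...]. A call has exactly 5 rows; each row shifts and turns the pose as measured when the row begins, along the tool's axes as they then stand; what a row does not reach is not made up. A row lasts 1/8 s, in which the tool goes at most 62.5 mm and 10.7 degrees, less where a joint would pass 70% of its speed; a pose out of reach is approached as far as the arm can. A call is refused whole if a number of a shift passes 1 or a number of a turn 1, either way. A call with a gripper value outside its range is refused whole. The fingers move at their own pace and stop on an object; the grip force is fixed at half the most. Time passes only in rows, so rows that do not move let the fingers close, or fill a call up. It gives the time, the measured TCP pose, the force and the opening at its end, in the units of the state.
- bot.sense(): the state, without advancing time (a new reading comes with each control period).
- eyes.snapshot(name): name is "side" or "top" or "wrist"; returns (picture, depth): 400x640x3 uint8, red, green, blue; 400x640 float32, m along the optical axis (not along the pixel's ray), 0 where there is no reading.
- eyes.camera_params(name): a dict with "mtx" (3x3 intrinsics, pixels), "D" ([k1, k2, p1, p2, k3] as OpenCV has them; the pictures are not rectified), "R" (3x3) and "t" (3): a world point X has camera coordinates R X + t. Camera axes: x right, y down, z forward; pixel columns grow to the right and rows downward; lengths in m; the calibration is good to about 2 mm. A picture is of the moment at which its call begins: read the wrist's pose just before it. camera_params takes no time and is no camera call; for the wrist camera it gives the pose at the moment of the call.
- workorder.finish_job(): hands the job in, once; it reports no verdict.
Trained networks look in the newest picture that a camera, given by its name, has taken for a name from the list of things; names that differ only in an ending like _2 or _b are one class to them, and where a whole thing is asked for, a point or a joint stands for the part that bears it (a point fixed in the world has none). Each returns a list of dicts, best first, with "p" (0 to 1); they miss things now and then, are a little off and sometimes report something else, mostly with a low value. They report only what shows in the picture. A call takes as long as a camera call. They do not tell look-alikes from the thing itself.
- spotter.look_for(camera, thing): "rect" ([left, top, right, bottom] in pixels, round what is visible of it).
- spotter.silhouettes(camera, thing): "mask" (400x640 bool, what is visible of it) and "rect" ([left, top, right, bottom] in pixels, round what is visible of it).
- spotter.landmark_of(camera, thing): "position" ([row, column] in pixels: a listed point, or the origin of a listed thing).
The state is a dict: "t": time; "joint_pos": joint angles; "qvel": joint speeds; "joint_torque": joint torques, N m; "ee_pos": TCP position; "ee_rot": TCP orientation; "wrist_force": force on the tool from outside, world axes, zero at the start; "torque": the same for the moment, N m; "width": opening from 0.0 (shut) to 1.0 (fully open).
Only numpy, scipy, OpenCV 4.12 (cv2) and the standard library are available. Lean on these libraries where they do the work, as an engineer would, in place of code of your own. Each camera call takes 0.05 s, during which the arm holds its last target.

## Working session

There is one attempt and no reset: what is moved stays moved. The work goes in short steps, Python scripts to look and compute and a shell command to move; the robot and the scene stay as the last step left them, time stands still between calls to the robot, and variables do not carry over. Pictures are saved under pics/ and viewed, and the job is handed in when it is done.

```bash
ls; mkdir -p pics
python3 - <<'E'
from workcell import bot, eyes
import cv2,numpy as np
s=bot.sense()
for k in s: print(k,np.round(s[k],4).tolist())
for n in("side","top","wrist"):
    p,d=eyes.snapshot(n); cv2.imwrite(f"pics/{n}0.png",p[:,:,::-1]); np.save(f"/tmp/{n}0.npy",d)
    c=eyes.camera_params(n); print(n,{k:np.round(c[k],3).tolist() for k in c}, (d==0).mean())
print(bot.sense()['t'])
E
```

```text
pics
t 0.0
joint_pos [-1.2608, 0.1165, 1.4423, 0.0, 1.584, -0.0378]
qvel [-0.0001, -0.0, 0.0013, 0.0003, -0.0016, -0.0002]
joint_torque [-0.0011, -73.1995, -63.2488, -0.0001, 0.0065, -0.0]
ee_pos [0.23, -0.6344, 0.2306]
ee_rot [[0.3408, -0.0004, 0.9401], [-0.9401, 0.0011, 0.3408], [-0.0012, -1.0, 0.0001]]
wrist_force [-0.8338, 0.0348, 0.4486]
torque [0.0667, 0.0076, -0.0261]
width 1.0029
side {'mtx': [[518.2, 0.0, 320.973], [0.0, 518.2, 201.825], [0.0, 0.0, 1.0]], 'D': [0.032, 0.0, 0.0, 0.0, 0.0], 'R': [[-0.999, -0.037, -0.002], [-0.022, 0.648, -0.761], [0.03, -0.761, -0.648]], 't': [0.504, 0.043, 1.691]} 0.01219921875
top {'mtx': [[422.695, 0.0, 318.699], [0.0, 422.695, 205.932], [0.0, 0.0, 1.0]], 'D': [-0.021, 0.0, 0.0, 0.0, 0.0], 'R': [[0.013, -1.0, 0.002], [-0.976, -0.013, -0.217], [0.217, 0.001, -0.976]], 't': [0.016, 0.517, 1.605]} 0.00387890625
wrist {'mtx': [[313.122, 0.0, 321.171], [0.0, 313.122, 198.838], [0.0, 0.0, 1.0]], 'D': [-0.012, 0.0, 0.0, 0.0, 0.0], 'R': [[0.341, -0.94, -0.001], [-0.893, -0.324, 0.313], [-0.294, -0.106, -0.95]], 't': [-0.674, -0.041, 0.381]} 0.00388671875
0.15
```

View pics/side0.png

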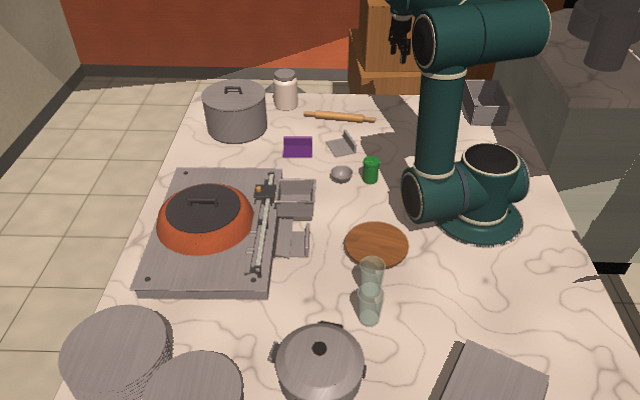

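View pics/top0.png

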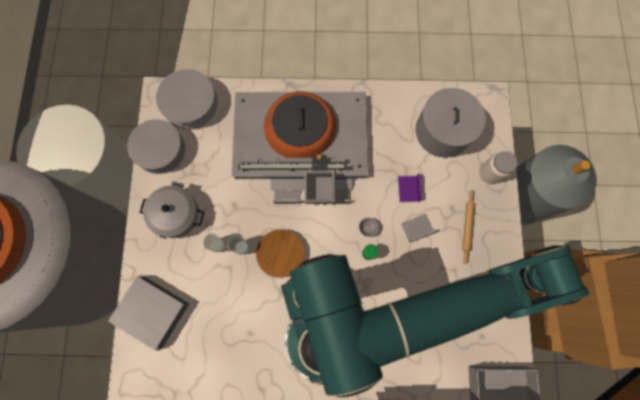

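View pics/wrist0.png

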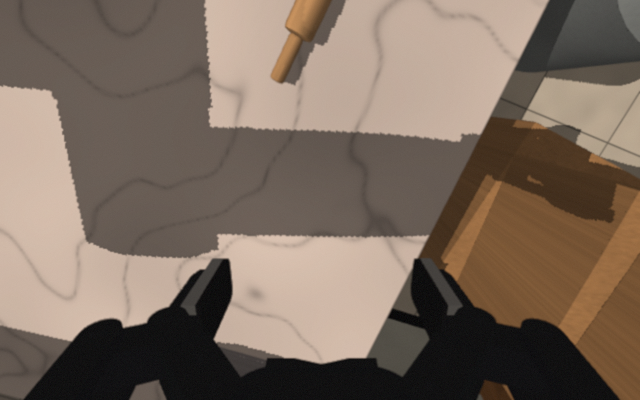

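```bash
cat > h.py <<'E'
from workcell import bot, eyes, workorder, spotter
import cv2,numpy as np
def ray(c,uv):
    x=cv2.undistortPoints(np.array([[uv]],float),c['mtx'],np.array(c['D']))[0,0]
    R=np.array(c['R']);t=np.array(c['t'])
    return -R.T@t, R.T@np.array([x[0],x[1],1.])
def atz(c,uv,z):
    o,d=ray(c,uv); return o+d*(z-o[2])/d[2]
def atd(c,uv,dep):
    o,d=ray(c,uv); return o+d*dep
def proj(c,X):
    r,_=cv2.Rodrigues(np.array(c['R'])); p,_=cv2.projectPoints(np.array(X,float).reshape(-1,3),r,np.array(c['t']),c['mtx'],np.array(c['D'])); return p[:,0]
def cloud(c,d):
    v,u=np.mgrid[:400,:640]
    x=cv2.undistortPoints(np.stack([u.ravel(),v.ravel()],1).astype(float)[:,None],c['mtx'],np.array(c['D']))[:,0]
    P=np.c_[x,np.ones(len(x))]*d.reshape(-1,1)
    W=(P-np.array(c['t']))@np.array(c['R']); W[d.ravel()==0]=np.nan
    return W.reshape(400,640,3)
E
python3 - <<'E'
from h import *
Z=dict(bay=0,fitted_left=.03,fitted_right=.03,carrier_side=.08,strip_grip=.03,strip_front=.0015,katori=0,spice_tin=0,chakla=0,tumbler_a=0,belan=0)
for n in("side","top"):
    c=eyes.camera_params(n)
    for k,z in Z.items():
        for r in spotter.landmark_of(n,k)[:2]:
            a,b=r['position']; print(n,k,round(r['p'],2),np.round([b,a]),np.round(atz(c,(b,a),z),3)[:2])
print(bot.sense()['t'])
E
```

```text
side fitted_left 0.83 [305. 234.] [0.548 0.14 ]
side carrier_side 0.88 [296. 189.] [ 0.584 -0.017]
side strip_grip 0.66 [350. 136.] [ 0.407 -0.408]
side strip_grip 0.64 [297. 140.] [ 0.61  -0.373]
side strip_front 0.72 [332. 154.] [ 0.476 -0.329]
side strip_front 0.63 [338. 121.] [ 0.453 -0.56 ]
side katori 0.76 [343. 180.] [ 0.432 -0.173]
side spice_tin 0.73 [366. 316.] [0.369 0.417]
side spice_tin 0.64 [366. 179.] [ 0.351 -0.179]
side chakla 0.67 [378. 254.] [0.326 0.189]
side chakla 0.36 [336. 119.] [ 0.465 -0.577]
side tumbler_a 0.83 [363. 318.] [0.376 0.423]
side tumbler_a 0.78 [373. 290.] [0.345 0.326]
side belan 0.67 [337. 120.] [ 0.459 -0.569]
top bay 0.67 [314. 189.] [0.601 0.045]
top fitted_left 0.83 [287. 202.] [0.537 0.149]
top fitted_right 0.81 [341. 200.] [ 0.548 -0.067]
top carrier_side 0.72 [333. 189.] [ 0.58  -0.032]
top strip_grip 0.78 [421. 186.] [ 0.612 -0.389]
top strip_grip 0.72 [423. 235.] [ 0.41 -0.39]
top strip_front 0.97 [396. 192.] [ 0.594 -0.292]
top strip_front 0.78 [412. 216.] [ 0.493 -0.355]
top katori 0.89 [366. 227.] [ 0.445 -0.168]
top katori 0.49 [339. 201.] [ 0.552 -0.059]
top spice_tin 0.64 [369. 254.] [ 0.339 -0.181]
top spice_tin 0.61 [177. 216.] [0.48  0.598]
top chakla 0.84 [278. 256.] [0.326 0.181]
top chakla 0.5 [331. 188.] [ 0.604 -0.027]
top tumbler_a 0.78 [214. 244.] [0.368 0.438]
top tumbler_a 0.56 [241. 247.] [0.359 0.331]
top belan 0.9 [469. 226.] [ 0.455 -0.585]
1.25
```

Run:
```python
import cv2
a=cv2.imread('pics/side0.png');b=cv2.imread('pics/top0.png')
cv2.imwrite('pics/side0c.png',cv2.resize(a[130:290,220:420],None,fx=4,fy=3.7,interpolation=2)[:600])
cv2.imwrite('pics/top0c.png',cv2.resize(b[140:270,260:460],None,fx=4,fy=4,interpolation=2))
```

```text
(no output)
```

View pics/side0c.png

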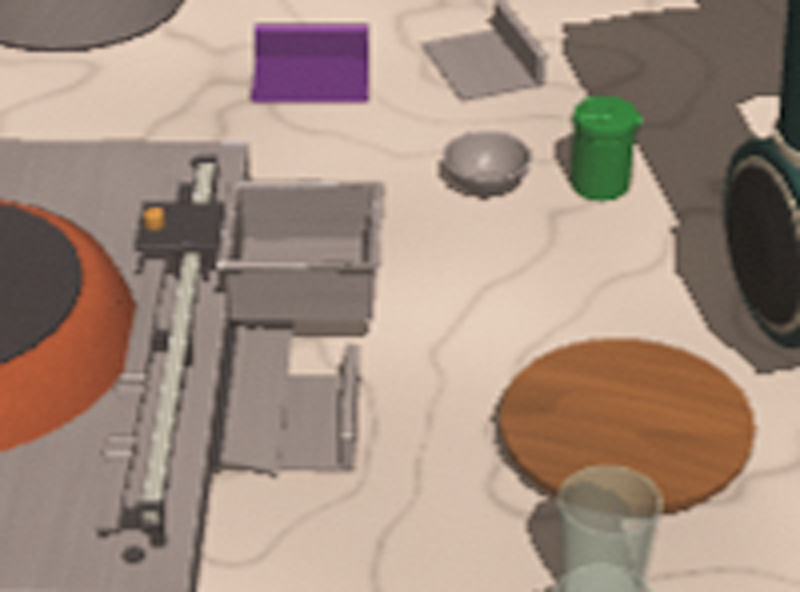

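View pics/top0c.png

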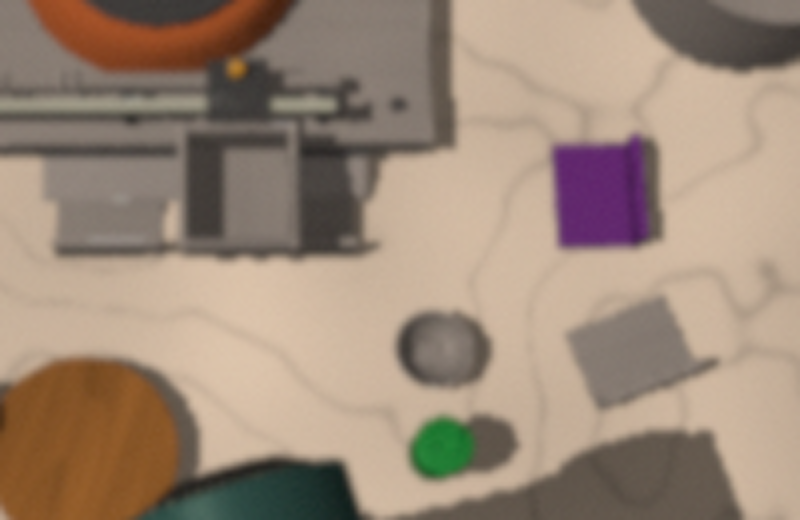

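Run:
```python
from h import *
s=bot.sense();c=eyes.camera_params("wrist");R=np.array(s['ee_rot']);C=-c['R'].T@c['t']
print("cam in tool",np.round(R.T@(C-s['ee_pos']),3)); print("cam axes in tool (rows)",np.round(c['R']@R,3))
cs=eyes.camera_params("side");ct=eyes.camera_params("top")
for n,cc in(("side",cs),("top",ct)):
    W=cloud(cc,np.load(f"/tmp/{n}0.npy"))
    m=(abs(W[...,0]-.45)<.05)&(abs(W[...,1])<.05); print(n,"marble z",np.nanmedian(W[...,2][m]),np.nanstd(W[...,2][m]))
    # strip points
    m=(W[...,0]>.36)&(W[...,0]<.55)&(W[...,1]>-.5)&(W[...,1]<-.28)
    z=W[...,2]; k=m&(z>.012)&(z<.06); print(k.sum(), np.round(W[k][::4],3).tolist()[:30])
```

```text
cam in tool [-0.001 -0.144  0.081]
cam axes in tool (rows) [[ 1.    -0.    -0.   ]
 [-0.    -0.313 -0.95 ]
 [ 0.     0.95  -0.313]]
side marble z 0.0005745570653891178 0.002720642679438697
124 [[0.435, -0.425, 0.046], [0.431, -0.425, 0.042], [0.431, -0.427, 0.036], [0.434, -0.433, 0.027], [0.419, -0.408, 0.043], [0.423, -0.414, 0.035], [0.43, -0.422, 0.025], [0.415, -0.399, 0.041], [0.426, -0.422, 0.021], [0.412, -0.389, 0.043], [0.426, -0.416, 0.02], [0.412, -0.382, 0.043], [0.419, -0.389, 0.033], [0.404, -0.379, 0.04], [0.415, -0.386, 0.031], [0.4, -0.375, 0.038], [0.411, -0.379, 0.031], [0.396, -0.372, 0.036], [0.407, -0.375, 0.029], [0.418, -0.39, 0.015], [0.404, -0.36, 0.035], [0.414, -0.386, 0.012], [0.4, -0.355, 0.034], [0.411, -0.376, 0.015], [0.397, -0.337, 0.041], [0.404, -0.357, 0.023], [0.389, -0.333, 0.04], [0.396, -0.342, 0.029], [0.4, -0.338, 0.027], [0.399, -0.352, 0.013]]
top marble z 0.0007352423025960549 0.00398911059137957
100 [[0.535, -0.29, 0.013], [0.478, -0.396, 0.014], [0.461, -0.363, 0.015], [0.434, -0.435, 0.043], [0.43, -0.431, 0.041], [0.427, -0.413, 0.034], [0.425, -0.426, 0.045], [0.422, -0.404, 0.04], [0.423, -0.42, 0.036], [0.418, -0.395, 0.04], [0.419, -0.412, 0.035], [0.413, -0.379, 0.041], [0.415, -0.397, 0.035], [0.409, -0.371, 0.042], [0.41, -0.389, 0.034], [0.406, -0.36, 0.037], [0.406, -0.376, 0.036], [0.41, -0.426, 0.012], [0.402, -0.365, 0.034], [0.405, -0.385, 0.017], [0.396, -0.35, 0.046], [0.399, -0.37, 0.028], [0.394, -0.348, 0.037], [0.391, -0.338, 0.028], [0.387, -0.338, 0.027]]
```

```bash
cat > plan.py <<'E'
import sys
from h import *
from scipy.spatial.transform import Rotation as Ro
def plan(P,az,n,jaw=0,quiet=0):
    s=bot.sense();R=np.array(s['ee_rot']);p=np.array(s['ee_pos']);P=np.array(P,float)
    ca,sa=np.cos(az),np.sin(az)
    Rt=np.array([[ca,0,-sa],[sa,0,ca],[0,-1,0]]);
    Rt=np.array([[ca,0,-sa],[sa,0,ca],[0,-1,0]]); assert abs(np.linalg.det(Rt)-1)<1e-6
    out=[]
    for i in range(n):
        k=n-i
        rv=Ro.from_matrix(R.T@Rt).as_rotvec(); 
        d=R.T@(P-p)/k
        row=[jaw]+list(np.round(d/.06,2))+list(np.round(np.degrees(rv/k)/10,2))
        out.append(row)
        p=p+R@(np.array(row[1:4])*.06); R=R@Ro.from_rotvec(np.radians(np.array(row[4:])*10)).as_matrix()
    print("t",s['t'],"end",np.round(p,4))
    for r in out: print(",".join(f"{v+0:g}" for v in r))
if __name__=="__main__":
    a=[float(v) for v in sys.argv[1:]]; plan(a[:3],a[3],int(a[4]),a[5])
E
python3 plan.py 0.50 -0.16 0.26 0.02 10 0
```

```text
t 1.25 end [ 0.4998 -0.1599  0.2601]
0,-0.59,-0.05,0.69,0,-0.71,0
0,-0.5,-0.05,0.76,0,-0.71,0
0,-0.4,-0.05,0.82,0,-0.71,0
0,-0.3,-0.05,0.86,0,-0.71,0
0,-0.19,-0.05,0.89,0,-0.71,0
0,-0.08,-0.05,0.91,0,-0.71,0
0,0.03,-0.04,0.91,0,-0.72,0
0,0.15,-0.05,0.9,0,-0.71,0
0,0.26,-0.04,0.87,0,-0.72,0
0,0.36,-0.05,0.83,0,-0.71,0
```

```bash
python3 -m pendant '[0,-0.59,-0.05,0.69,0,-0.71,0, 0,-0.5,-0.05,0.76,0,-0.71,0, 0,-0.4,-0.05,0.82,0,-0.71,0, 0,-0.3,-0.05,0.86,0,-0.71,0, 0,-0.19,-0.05,0.89,0,-0.71,0]'
python3 - <<'E'
from h import *
c=eyes.camera_params("wrist");p,d=eyes.snapshot("wrist");cv2.imwrite("pics/w1.png",p[:,:,::-1]);np.savez("/tmp/w1.npz",d=d,R=c['R'],t=c['t'])
for k,z in(("strip_grip",.03),("strip_front",.0015)):
  for r in spotter.landmark_of("wrist",k)[:3]:
    a,b=r['position'];print(k,round(r['p'],2),b,a,np.round(atz(c,(b,a),z),4))
E
python3 plan.py 0.50 -0.16 0.26 0.02 6 0
```

```text
t: 1.88
ee_pos: [0.3652, -0.392, 0.2456]
ee_rot: [[0.831, -0.0, 0.556], [-0.556, 0.001, 0.831], [-0.001, -1.0, 0.001]]
wrist_force: [0.5, -1.2, -0.1]
width: -0.003
strip_grip 0.87 515.2 34.9 [ 0.6108 -0.3859  0.03  ]
strip_grip 0.71 350.7 149.0 [ 0.4056 -0.3915  0.03  ]
strip_grip 0.49 195.7 19.8 [ 0.3445 -0.1913  0.03  ]
strip_front 0.8 393.0 85.8 [ 0.4857 -0.3617  0.0015]
t 2.025 end [ 0.5003 -0.1602  0.26  ]
0,-0.05,-0.04,0.74,0,-0.58,0
0,0.03,-0.04,0.74,0,-0.58,0
0,0.1,-0.04,0.74,0,-0.58,0
0,0.18,-0.04,0.73,0,-0.59,0
0,0.25,-0.03,0.7,0,-0.58,0
0,0.32,-0.04,0.67,0,-0.59,0
```

View pics/w1.png

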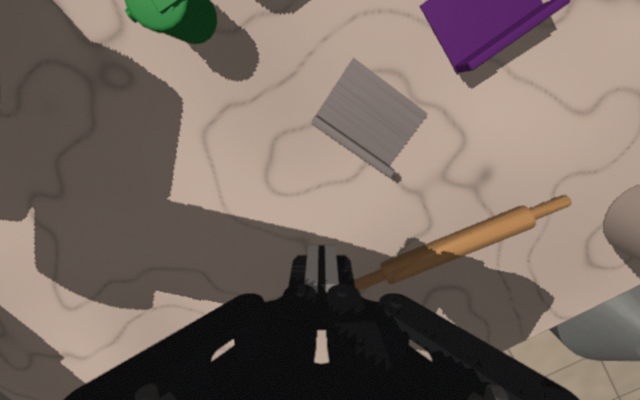

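```bash
python3 -m pendant '[0,-0.05,-0.04,0.88,0,-0.7,0, 0,0.05,-0.04,0.88,0,-0.7,0, 0,0.15,-0.04,0.87,0,-0.7,0, 0,0.22,-0.04,0.85,0,-0.7,0, 0,0.3,-0.04,0.82,0,-0.7,0]'
python3 - <<'E'
from h import *
c=eyes.camera_params("wrist");p,d=eyes.snapshot("wrist");cv2.imwrite("pics/w2.png",p[:,:,::-1]);np.savez("/tmp/w2.npz",d=d,R=c['R'],t=c['t'])
for k,z in(("bay",0),("fitted_left",.03),("fitted_right",.03),("carrier_side",.08),("katori",0)):
  for r in spotter.landmark_of("wrist",k)[:3]:
    a,b=r['position'];print(k,round(r['p'],2),b,a,np.round(atz(c,(b,a),z),4))
E
```

```text
t: 2.65
ee_pos: [0.493, -0.1606, 0.2576]
ee_rot: [[1.0, -0.001, -0.024], [0.024, -0.001, 1.0], [-0.001, -1.0, -0.001]]
wrist_force: [1.0, -1.1, -0.4]
width: 0.002
fitted_right 0.75 370.3 80.7 [ 0.5451 -0.0625  0.03  ]
carrier_side 0.58 423.1 38.9 [ 0.5842 -0.0271  0.08  ]
katori 0.77 285.5 167.1 [ 0.4464 -0.1695  0.    ]
```

View pics/w2.png

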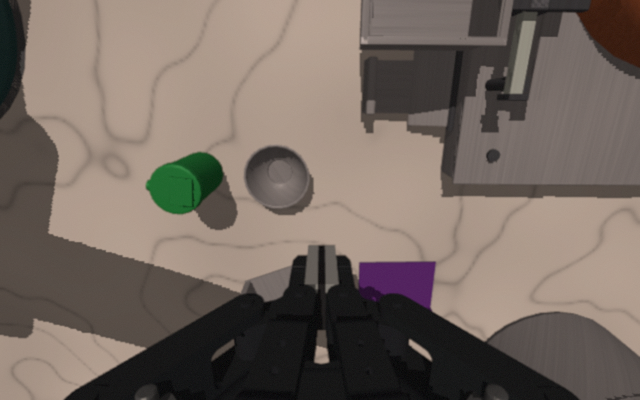

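```bash
python3 plan.py 0.575 -0.085 0.075 0.02 5 0
```

```text
t 2.95 end [ 0.5751 -0.0851  0.0749]
0,0.28,0.61,0.25,0,0,0
0,0.28,0.61,0.25,0,0,0
0,0.28,0.61,0.25,0,0,0
0,0.28,0.6,0.26,0,0,0
0,0.29,0.61,0.25,0,0,-0.01
```

```bash
python3 -m pendant '[0,0.28,0.61,0.25,0,0,0, 0,0.28,0.61,0.25,0,0,0, 0,0.28,0.61,0.25,0,0,0, 0,0.28,0.61,0.25,0,0,0, 0,0.28,0.61,0.25,0,0,0]'
python3 - <<'E'
from h import *
c=eyes.camera_params("wrist");p,d=eyes.snapshot("wrist");cv2.imwrite("pics/w3.png",p[:,:,::-1]);np.savez("/tmp/w3.npz",d=d,R=c['R'],t=c['t'])
W=cloud(c,d); z=W[...,2]
for k,zz in(("bay",0),("fitted_left",.03),("fitted_right",.03),("carrier_side",.08)):
  for r in spotter.landmark_of("wrist",k)[:3]:
    a,b=r['position'];print(k,round(r['p'],2),b,a,np.round(atz(c,(b,a),zz),4))
# rim points
m=(abs(z-.107)<.006)&(W[...,0]>.5)&(W[...,0]<.65)
print(m.sum()); print(np.nanpercentile(W[m],[1,5,50,95,99],axis=0).round(4))
E
```

```text
t: 3.58
ee_pos: [0.5766, -0.0942, 0.0725]
ee_rot: [[1.0, 0.005, -0.002], [0.002, -0.004, 1.0], [0.005, -1.0, -0.004]]
wrist_force: [0.3, -0.1, -0.1]
width: -0.003
fitted_right 0.74 269.8 186.4 [ 0.545  -0.0666  0.03  ]
carrier_side 0.92 340.6 142.9 [ 0.5848 -0.0325  0.08  ]
21509
[[ 0.5229 -0.0909  0.1013]
 [ 0.5246 -0.0815  0.1028]
 [ 0.5844 -0.0226  0.1095]
 [ 0.6448  0.0117  0.1109]
 [ 0.6491  0.0142  0.1115]]
```

View pics/w3.png

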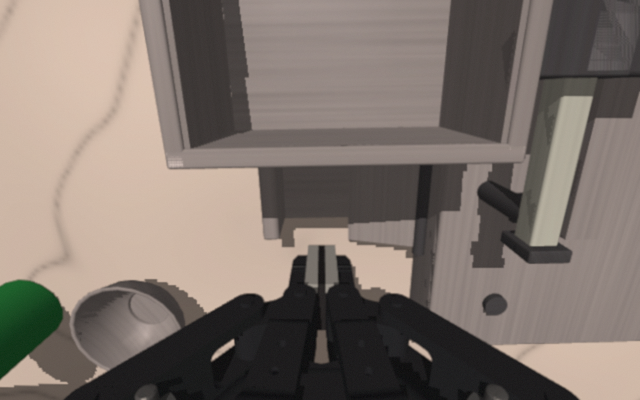

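Run:
```python
from h import *
f=np.load("/tmp/w3.npz");c=eyes.camera_params("wrist");c['R']=f['R'];c['t']=f['t']
for uv,z in(((168,167),.108),((524,161),.108),((262,238),.0),((265,239),.04),((348,242),.012),((412,249),.025),((413,345),.0),((428,166),.03)):
    print(uv,np.round(atz(c,uv,z),4))
W=cloud(c,f['d'])
for uv in((270,200),(270,236),(350,240),(410,245),(440,340),(420,340),(440,300),(500,330)): print(uv,W[uv[1],uv[0]].round(4))
```

```text
(168, 167) [ 0.5225 -0.0368  0.108 ]
(524, 161) [ 0.6477 -0.0346  0.108 ]
(262, 238) [ 0.5321 -0.116   0.    ]
(265, 239) [ 0.542  -0.0975  0.04  ]
(348, 242) [ 0.5962 -0.1135  0.012 ]
(412, 249) [ 0.6387 -0.1124  0.025 ]
(413, 345) [ 0.6567 -0.2183  0.    ]
(428, 166) [ 0.6415 -0.0537  0.03  ]
(270, 200) [ 0.5467 -0.0715  0.0417]
(270, 236) [ 0.5454 -0.0949  0.0412]
(350, 240) [ 0.5988 -0.1171  0.0012]
(410, 245) [ 0.6366 -0.1087  0.0264]
(440, 340) [ 0.6112 -0.0812  0.142 ]
(420, 340) [ 0.6063 -0.0833  0.1396]
(440, 300) [ 0.6524 -0.1366  0.048 ]
(500, 330) [ 0.6956 -0.1606  0.0479]
```

```bash
python3 -m pendant '[0,0,0,0.5,0,-0.1,0, 0,0,0,0.5,0,0,0, 0,0,0,0.5,0,0,0, 0,0,0,0.5,0,0,0, 0,0,0,0.4,0,0,0]'
python3 - <<'E'
from h import *
c=eyes.camera_params("wrist");p,d=eyes.snapshot("wrist");cv2.imwrite("pics/w4.png",p[:,:,::-1]);np.savez("/tmp/w4.npz",d=d,R=c['R'],t=c['t'])
print(bot.sense()['ee_pos'])
for k,zz in(("bay",0),("fitted_left",.03),("fitted_right",.03),("carrier_side",.08)):
  for r in spotter.landmark_of("wrist",k)[:3]:
    a,b=r['position'];print(k,round(r['p'],2),b,a,np.round(atz(c,(b,a),zz),4))
print(bot.sense()['ee_pos'])
E
```

```text
t: 4.45
ee_pos: [0.5764, 0.0454, 0.084]
ee_rot: [[1.0, 0.018, -0.011], [0.011, -0.008, 1.0], [0.018, -1.0, -0.008]]
wrist_force: [0.0, -2.2, -2.1]
width: -0.001
[0.57642999 0.04748364 0.08422628]
fitted_left 0.98 259.5 48.7 [0.541  0.1513 0.03  ]
carrier_side 0.58 334.0 233.5 [0.5828 0.0591 0.08  ]
[0.57627363 0.04463374 0.0829261 ]
```

View pics/w4.png

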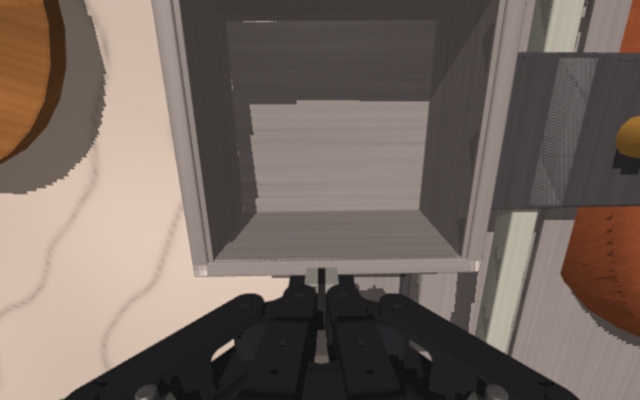

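```bash
python3 plan.py 0.575 0.105 0.075 0.018 5 0
```

```text
t 4.7 end [0.5749 0.1052 0.0749]
0,0,0.02,0.2,0.01,-0.01,0.02
0,0,0.03,0.2,0.01,-0.01,0.02
0,0,0.03,0.2,0.01,-0.01,0.02
0,0,0.02,0.2,0.01,0,0.02
0,-0.01,0.03,0.21,0.01,-0.01,0.02
```

```bash
python3 -m pendant '[0,0,0.05,0.2,0.02,0,0.05, 0,0,0.05,0.2,0.02,0,0.05, 0,0,0.05,0.2,0,0,0.02, 0,0,0.03,0.2,0,0,0, 0,0,0.03,0.2,0,0,0]'
python3 - <<'E'
from h import *
c=eyes.camera_params("wrist");p,d=eyes.snapshot("wrist");cv2.imwrite("pics/w5.png",p[:,:,::-1])
for k,zz in(("fitted_left",.03),("carrier_side",.08)):
  for r in spotter.landmark_of("wrist",k)[:3]:
    a,b=r['position'];print(k,round(r['p'],2),b,a,np.round(atz(c,(b,a),zz),4))
s=bot.sense();print(s['ee_pos'],s['wrist_force'])
E
```

```text
t: 5.32
ee_pos: [0.5761, 0.106, 0.0699]
ee_rot: [[1.0, -0.005, -0.008], [0.008, -0.001, 1.0], [-0.005, -1.0, -0.001]]
wrist_force: [-0.3, -1.7, 0.8]
width: -0.001
fitted_left 0.85 261.4 161.0 [0.54   0.1499 0.03  ]
carrier_side 0.78 333.7 248.0 [0.5819 0.1186 0.08  ]
[0.57598383 0.10586513 0.06983313] [-0.41162933 -0.16366095  0.31597312]
```

View pics/w5.png

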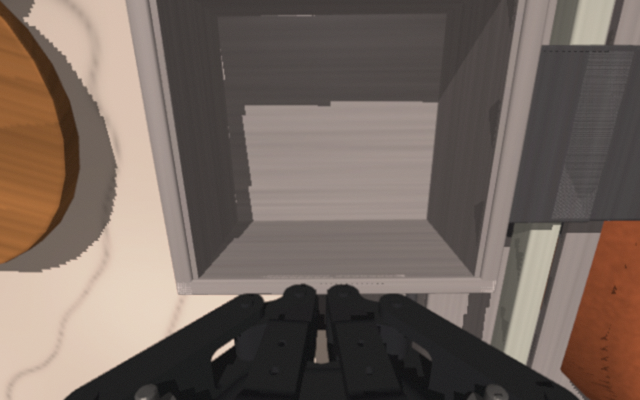

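```bash
python3 -m pendant '[0,0,0,0.05,0,0,0, 0,0,0,0.05,0,0,0, 0,0,0,0.04,0,0,0, 0,0,0,0.03,0,0,0, 0,0,0,0.03,0,0,0]'; python3 -c "
from workcell import bot;s=bot.sense();print(s['ee_pos'],s['wrist_force'])"
```

```text
t: 6.1
ee_pos: [0.5758, 0.1166, 0.0699]
ee_rot: [[1.0, -0.005, -0.008], [0.008, -0.003, 1.0], [-0.005, -1.0, -0.003]]
wrist_force: [-0.4, -2.3, 0.1]
width: -0.001
[0.575801   0.11656575 0.06990242] [-0.36856648 -2.25526268  0.12889105]
```

```bash
python3 -m pendant '[0,0,0,0.03,0,0,0, 0,0,0,0.02,0,0,0, 0,0,0,0.02,0,0,0, 0,0,0,0,0,0,0, 0,0,0,0,0,0,0]'; python3 -c "
from workcell import bot;s=bot.sense();print(s['ee_pos'],s['wrist_force'])"
```

```text
t: 6.72
ee_pos: [0.5759, 0.1217, 0.07]
ee_rot: [[1.0, -0.005, -0.008], [0.008, -0.002, 1.0], [-0.005, -1.0, -0.002]]
wrist_force: [0.2, 0.1, -0.1]
width: -0.004
[0.5758606  0.12174473 0.06999497] [ 0.17002593  0.09750994 -0.06413835]
```

Run:
```python
from h import *
c=eyes.camera_params("wrist");p,d=eyes.snapshot("wrist");cv2.imwrite("pics/w6.png",p[:,:,::-1])
for k,zz in(("fitted_left",.03),("carrier_side",.08)):
  for r in spotter.landmark_of("wrist",k)[:3]:
    a,b=r['position'];print(k,round(r['p'],2),b,a,np.round(atz(c,(b,a),zz),4))
print(bot.sense()['ee_pos'])
a=cv2.imread("pics/w5.png")
def edge(im):
    g=im[:,:,1].astype(float)[:,350:470].mean(1); return np.round(g[278:302])
print(edge(a));print(edge(p[:,:,::-1]))
```

```text
fitted_left 0.72 265.2 188.0 [0.5412 0.1488 0.03  ]
carrier_side 0.61 335.3 244.0 [0.5824 0.1364 0.08  ]
[0.57585015 0.12165194 0.0700053 ]
[138. 148. 149. 146. 145. 145. 147. 146. 143. 141. 139. 137. 135. 134.
 126. 107.  92.  86.  84.  82.  81.  80.  78.  76.]
[145. 147. 146. 145. 145. 144. 143. 141. 135. 119. 114. 112. 109. 104.
 100.  95.  89.  85.  83.  82.  81.  79.  77.  75.]
```

View pics/w6.png

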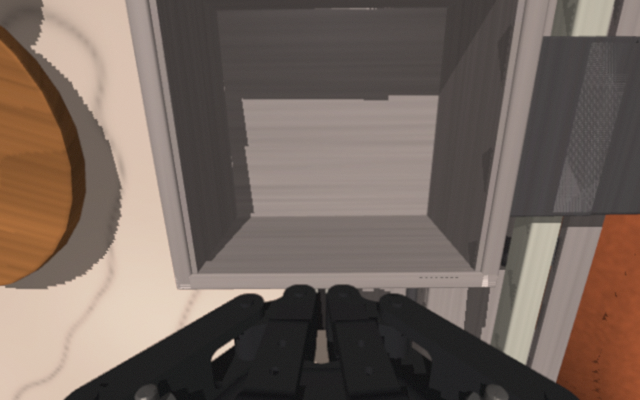

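```bash
python3 -m pendant '[0,0,0,-0.5,0,0,0, 0,0,-0.5,-0.7,0,0,0, 0,0,-0.8,-0.5,0,0,0, 0,-0.2,-0.8,-0.5,0,0,0, 0,-0.2,-0.8,-0.3,0,0,0]'
python3 - <<'E'
from h import *
import pickle
c=eyes.camera_params("wrist");p,d=eyes.snapshot("wrist");cv2.imwrite("pics/w7.png",p[:,:,::-1]);pickle.dump((c,p,d),open("/tmp/w7.pkl","wb"))
for k,zz in(("bay",0),("fitted_left",.03),("fitted_right",.03),("carrier_side",.08)):
  for r in spotter.landmark_of("wrist",k)[:3]:
    a,b=r['position'];print(k,round(r['p'],2),b,a,np.round(atz(c,(b,a),zz),4))
s=bot.sense();print(s['t'],s['ee_pos'])
E
```

```text
t: 7.5
ee_pos: [0.5522, -0.0316, 0.2449]
ee_rot: [[1.0, -0.012, -0.01], [0.01, -0.002, 1.0], [-0.012, -1.0, -0.002]]
wrist_force: [0.9, 0.1, -0.1]
width: 0.0
bay 0.86 360.6 114.4 [0.5957 0.0281 0.    ]
fitted_right 0.73 315.1 196.8 [ 0.5424 -0.0668  0.03  ]
fitted_right 0.54 242.1 260.7 [ 0.448  -0.1552  0.03  ]
7.75 [ 0.55270303 -0.03030258  0.24300201]
```

View pics/w7.png

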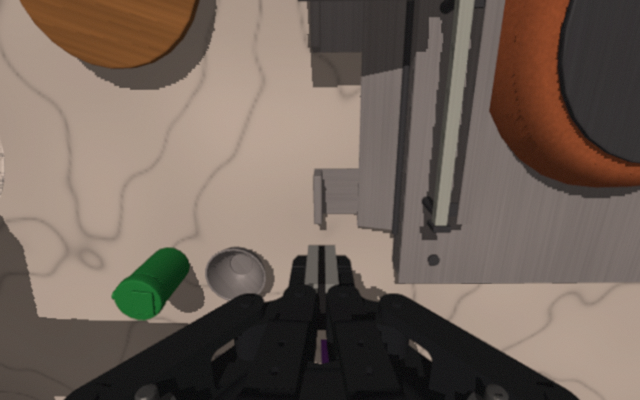

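```bash
python3 - <<'E'
from h import *
import pickle
c,p,d=pickle.load(open("/tmp/w7.pkl","rb"))
g=cv2.GaussianBlur(p[:,:,1].astype(float),(1,5),0)
def edges(rows,lo,hi):
    o=[]
    for r in rows:
        w=g[r,lo:hi]; dd=abs(np.diff(w)); k=dd.argmax(); s=slice(max(0,k-2),k+3)
        o.append((lo+.5+(np.arange(len(dd))[s]*dd[s]).sum()/dd[s].sum(),r))
    return o
for nm,rows,lo,hi,z in(("apron",range(95,165,4),345,375,.010),("apronR",range(172,226,4),350,366,.010),("FR upr",range(180,222,3),305,322,.04),("deck",range(232,280,4),385,410,.048)):
    e=np.array(edges(rows,lo,hi)); X=np.array([atz(c,q,z) for q in e])
    k=np.polyfit(X[:,1],X[:,0],1); res=X[:,0]-np.polyval(k,X[:,1])
    print(nm,"yaw",-k[0],"x at y=.03",np.polyval(k,.03),"res",res.std().round(5))
# ends
for col in(328,335,345,352):
    w=cv2.GaussianBlur(p[:,:,1].astype(float),(1,1),0)[:,col]; dd=np.diff(w[70:235]); i=np.argsort(-abs(dd))[:6]; print(col,[(70+j,round(dd[j])) for j in sorted(i)])
for col in(314,318,321):
    w=p[:,:,1].astype(float)[:,col]; dd=np.diff(w[70:235]); i=np.argsort(-abs(dd))[:6]; print(col,[(70+j,round(dd[j])) for j in sorted(i)])
E
python3 - <<'E'
import cv2
a=cv2.imread('pics/w7.png')
cv2.imwrite('pics/w7c.png',cv2.resize(a[40:240,290:430],None,fx=4,fy=3,interpolation=2))
E
```

```text
apron yaw 0.021967450497080567 x at y=.03 0.5934224744996907 res 0.00018
apronR yaw 0.015924249204444373 x at y=.03 0.5945969827271388 res 0.00278
FR upr yaw 0.026616611619509185 x at y=.03 0.5374843098327569 res 0.0002
deck yaw 0.041328830978808316 x at y=.03 0.6311217398027577 res 0.00324
328 [(np.int64(86), 38), (np.int64(87), 27), (np.int64(167), -24), (np.int64(168), -18), (np.int64(213), 20), (np.int64(214), 13)]
335 [(np.int64(86), 38), (np.int64(87), 26), (np.int64(167), -23), (np.int64(168), -21), (np.int64(213), 23), (np.int64(214), 14)]
345 [(np.int64(84), 34), (np.int64(85), 28), (np.int64(167), -23), (np.int64(168), -18), (np.int64(213), 23), (np.int64(214), 18)]
352 [(np.int64(84), 38), (np.int64(85), 26), (np.int64(167), -27), (np.int64(168), -16), (np.int64(213), 21), (np.int64(214), 16)]
314 [(np.int64(86), 37), (np.int64(87), 29), (np.int64(167), -14), (np.int64(168), -15), (np.int64(223), 18), (np.int64(224), 13)]
318 [(np.int64(86), 38), (np.int64(87), 26), (np.int64(167), -23), (np.int64(168), -30), (np.int64(224), 21), (np.int64(225), 21)]
321 [(np.int64(86), 40), (np.int64(87), 26), (np.int64(167), -24), (np.int64(168), -29), (np.int64(229), 40), (np.int64(230), 19)]
```

View pics/w7c.png

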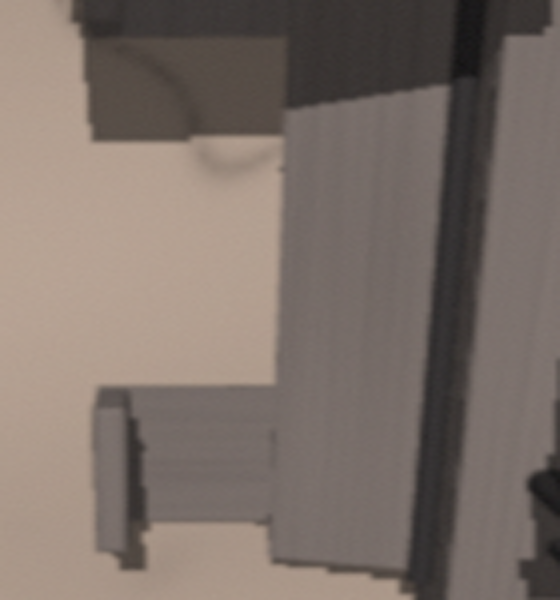

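Run:
```python
from h import *
import pickle
c,p,d=pickle.load(open("/tmp/w7.pkl","rb"))
for uv,z in(((340,168),.003),((340,214),.003),((317,223.7),.04),((317,168),.04),((314,180),.04),((322,180),.04),((314,215),.04),((321.5,215),.04),((340,86),.0)): print(uv,atz(c,uv,z).round(4))
```

```text
(340, 168) [ 0.5727 -0.0371  0.003 ]
(340, 214) [ 0.5745 -0.0989  0.003 ]
(317, 223.7) [ 0.5451 -0.0976  0.04  ]
(317, 168) [ 0.5447 -0.0291  0.04  ]
(314, 180) [ 0.5414 -0.0432  0.04  ]
(322, 180) [ 0.5506 -0.0431  0.04  ]
(314, 215) [ 0.5415 -0.0864  0.04  ]
(321.5, 215) [ 0.5504 -0.0863  0.04  ]
(340, 86) [0.5701 0.06   0.    ]
```

Run:
```python
from h import *
import pickle
c,p,d=pickle.load(open("/tmp/w7.pkl","rb"))
cv2.imwrite('pics/w7d.png',cv2.resize(p[160:235,300:370,::-1],None,fx=8,fy=8,interpolation=0))
```

```text
(no output)
```

View pics/w7d.png

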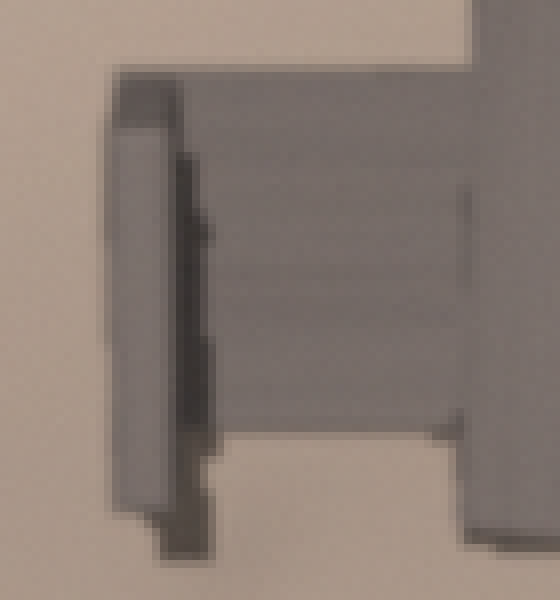

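```bash
python3 plan.py 0.406 -0.392 0.17 0.36 8 0.6
```

```text
t 7.75 end [ 0.4058 -0.3919  0.1699]
0.6,-0.31,0.16,-0.75,0,-0.25,-0.01
0.6,-0.34,0.16,-0.74,0,-0.25,-0.01
0.6,-0.38,0.16,-0.72,0,-0.25,-0.01
0.6,-0.41,0.15,-0.7,0,-0.25,-0.01
0.6,-0.44,0.15,-0.68,0,-0.25,-0.01
0.6,-0.47,0.15,-0.67,0,-0.25,-0.01
0.6,-0.49,0.15,-0.64,0,-0.25,-0.01
0.6,-0.53,0.16,-0.62,0,-0.25,0
```

```bash
python3 -m pendant '[0.6,-0.31,0.16,-0.75,0,-0.25,-0.02, 0.6,-0.34,0.16,-0.74,0,-0.25,-0.02, 0.6,-0.38,0.16,-0.72,0,-0.25,-0.02, 0.6,-0.41,0.15,-0.7,0,-0.25,-0.02, 0.6,-0.44,0.15,-0.68,0,-0.25,0]'; python3 plan.py 0.406 -0.392 0.17 0.36 5 0.6
```

```text
t: 8.38
ee_pos: [0.4597, -0.2574, 0.1877]
ee_rot: [[0.97, -0.007, -0.242], [0.242, 0.004, 0.97], [-0.006, -1.0, 0.005]]
wrist_force: [0.7, -0.2, -0.3]
width: 0.597
t 8.375 end [ 0.4058 -0.3919  0.1702]
0.6,-0.28,0.06,-0.39,-0.01,-0.13,-0.01
0.6,-0.29,0.06,-0.39,-0.01,-0.13,-0.01
0.6,-0.3,0.06,-0.38,0,-0.13,0
0.6,-0.31,0.06,-0.37,-0.01,-0.14,-0.01
0.6,-0.32,0.05,-0.36,0,-0.13,0
```

```bash
python3 -m pendant '[0.6,-0.28,0.06,-0.39,-0.01,-0.13,-0.01, 0.6,-0.29,0.06,-0.39,-0.01,-0.13,-0.01, 0.6,-0.3,0.06,-0.38,0,-0.13,0, 0.6,-0.31,0.06,-0.35,0,-0.13,0, 0.6,-0.3,0.05,-0.3,0,-0.13,0]'
python3 - <<'E'
from h import *
import pickle
c=eyes.camera_params("wrist");p,d=eyes.snapshot("wrist");cv2.imwrite("pics/w8.png",p[:,:,::-1]);pickle.dump((c,p,d),open("/tmp/w8.pkl","wb"))
for k,zz in(("strip_grip",.03),("strip_front",.0015)):
  for r in spotter.landmark_of("wrist",k)[:3]:
    a,b=r['position'];print(k,round(r['p'],2),b,a,np.round(atz(c,(b,a),zz),4))
s=bot.sense();print(s['t'],s['ee_pos'])
E
```

```text
t: 9.0
ee_pos: [0.4021, -0.3889, 0.1597]
ee_rot: [[0.935, -0.013, -0.355], [0.355, 0.01, 0.935], [-0.008, -1.0, 0.014]]
wrist_force: [-0.1, 0.3, -0.3]
width: 0.599
strip_grip 0.87 329.1 201.5 [ 0.4116 -0.3958  0.03  ]
strip_grip 0.64 524.6 259.5 [ 0.6118 -0.383   0.03  ]
strip_front 0.68 409.6 184.7 [ 0.484  -0.3591  0.0015]
9.15 [ 0.40214246 -0.38869312  0.15984806]
```

View pics/w8.png

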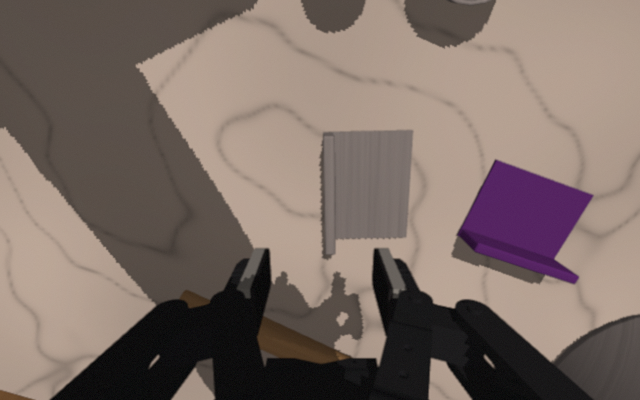

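Run:
```python
from h import *
import pickle
c,p,d=pickle.load(open("/tmp/w8.pkl","rb"))
cv2.imwrite('pics/w8c.png',cv2.resize(p[120:270,300:425,::-1],None,fx=5,fy=4,interpolation=0))
s=bot.sense()
for uv,z in(((412.5,130.5),.003),((407,237),.003),((335,238),.003)): print(uv,atz(c,uv,z).round(4))
print("TCP pix at grip z", proj(c,s['ee_pos']))
```

```text
(412.5, 130.5) [ 0.4631 -0.31    0.003 ]
(407, 237) [ 0.5055 -0.4111  0.003 ]
(335, 238) [ 0.4355 -0.4391  0.003 ]
TCP pix at grip z [[321.0857985  260.52681194]]
```

View pics/w8c.png

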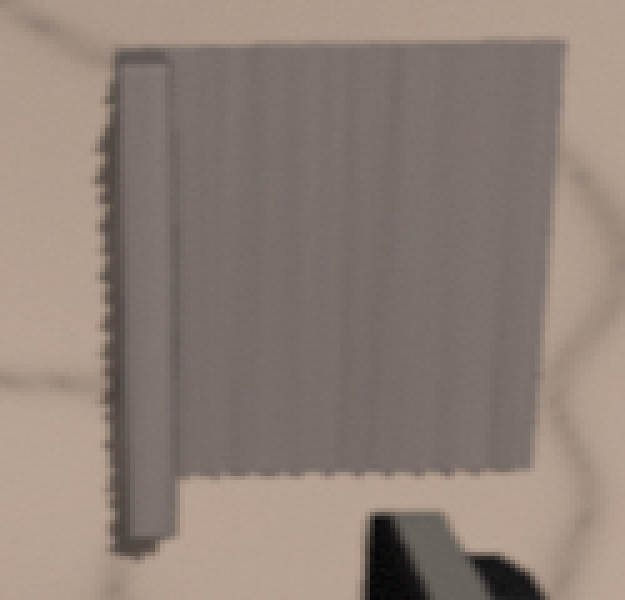

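```bash
python3 - <<'E'
from h import *
import pickle
c,p,d=pickle.load(open("/tmp/w8.pkl","rb"))
X=[atz(c,uv,.04)for uv in((323.7,136),(333.5,136),(326,254.2),(335.6,254.2))]
for x in X:print(x.round(4))
m=np.mean(X,0);y=(X[0]+X[1]-X[2]-X[3])/2;print(m,np.linalg.norm(y),np.arctan2(-y[0],y[1]))
E
python3 plan.py 0.411 -0.3925 0.07 0.39 5 0.6
```

```text
[ 0.3853 -0.341   0.04  ]
[ 0.3929 -0.3381  0.04  ]
[ 0.4263 -0.4423  0.04  ]
[ 0.4347 -0.4391  0.04  ]
[ 0.40981536 -0.39011202  0.04      ] 0.10929747877486663 0.3890129071985535
t 9.15 end [ 0.4108 -0.3923  0.0698]
0.6,0.03,0.3,-0.03,-0.02,-0.03,-0.01
0.6,0.02,0.3,-0.02,-0.02,-0.03,-0.01
0.6,0.02,0.3,-0.03,-0.01,-0.04,-0.01
0.6,0.03,0.3,-0.02,-0.02,-0.03,-0.01
0.6,0.02,0.3,-0.02,-0.01,-0.04,-0.01
```

```bash
python3 -m pendant '[0.5,0.03,0.3,-0.03,-0.02,-0.04,-0.01, 0.5,0.02,0.3,-0.02,-0.02,-0.04,-0.01, 0.5,0.02,0.3,-0.02,-0.02,-0.04,-0.01, 0.5,0.02,0.3,-0.02,-0.02,-0.04,-0.01, 0.5,0.02,0.25,-0.01,0,-0.04,0]';  python3 plan.py 0.4101 -0.391 0.013 0.393 4 0.5
```

```text
t: 9.78
ee_pos: [0.4114, -0.3875, 0.0643]
ee_rot: [[0.921, -0.002, -0.391], [0.391, 0.002, 0.921], [-0.001, -1.0, 0.002]]
wrist_force: [-0.6, 0.2, -1.0]
width: 0.501
t 9.775 end [ 0.4103 -0.3911  0.0127]
0.5,-0.01,0.21,-0.01,0,0.01,0
0.5,-0.01,0.21,-0.01,0,0.01,0
0.5,-0.01,0.22,-0.01,-0.01,0.01,0
0.5,-0.01,0.22,-0.02,0,0.02,-0.01
```

```bash
python3 -m pendant '[0.5,-0.01,0.2,-0.02,0,0.01,0, 0.5,-0.01,0.2,-0.02,0,0.01,0, 0.5,-0.01,0.2,-0.01,0,0.01,0, 0.5,-0.01,0.15,-0.01,0,0.01,0, 0.5,0,0.05,0,0,0,0]'
python3 - <<'E'
from h import *
p,d=eyes.snapshot("wrist");cv2.imwrite("pics/w9.png",p[:,:,::-1]);print(bot.sense()['ee_pos'],bot.sense()['wrist_force'])
E
```

```text
t: 10.4
ee_pos: [0.4104, -0.3912, 0.0118]
ee_rot: [[0.923, -0.003, -0.384], [0.384, 0.003, 0.923], [-0.002, -1.0, 0.004]]
wrist_force: [0.3, 0.2, 0.5]
width: 0.502
[ 0.41038073 -0.39112565  0.01168758] [-0.21508897 -0.76255107 -1.44849591]
```

View pics/w9.png

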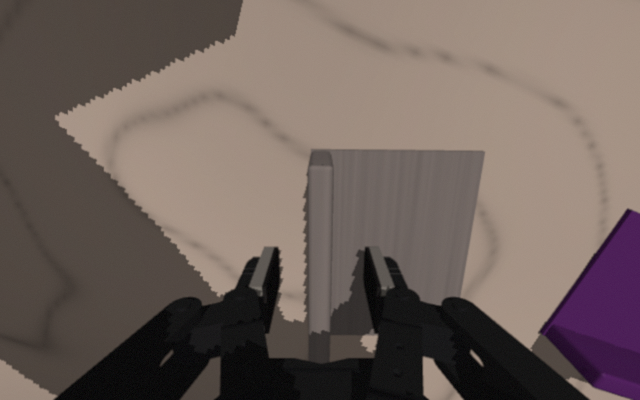

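```bash
python3 -m pendant '[0,0,0,0,0,0,0, 0,0,0,0,0,0,0, 0,0,0,0,0,0,0, 0,0,0,0,0,0,0, 0,0,0,0,0,0,0]'; python3 -c "
from workcell import bot;s=bot.sense();print(s['ee_pos'],s['wrist_force'],s['width'])"; python3 plan.py 0.41 -0.391 0.15 0.393 5 0
```

```text
t: 11.08
ee_pos: [0.4106, -0.3914, 0.0125]
ee_rot: [[0.923, -0.002, -0.384], [0.384, 0.002, 0.923], [-0.001, -1.0, 0.003]]
wrist_force: [0.9, -0.3, -2.1]
width: 0.108
[ 0.41063222 -0.39135011  0.01252725] [ 0.87090923 -0.27331956 -2.10371942] 0.10783867321274627
t 11.075 end [ 0.4101 -0.3912  0.1499]
0,0,-0.46,0,0,0,0
0,0,-0.46,0,0,0,0
0,0,-0.46,0.01,-0.01,0,0
0,-0.01,-0.46,0,0,0,0
0,0,-0.45,0,-0.01,0.01,-0.01
```

```bash
python3 -m pendant '[0,0,-0.15,0,0,0,0, 0,0,-0.4,0,0,0,0, 0,0,-0.45,0,0,0,0, 0,0,-0.45,0,0,0,0, 0,0,-0.4,0,0,0,0]'; python3 plan.py 0.49 0.028 0.12 0.022 10 0
```

```text
t: 11.7
ee_pos: [0.41, -0.3907, 0.1267]
ee_rot: [[0.923, -0.005, -0.384], [0.384, 0.005, 0.923], [-0.003, -1.0, 0.006]]
wrist_force: [-0.4, -0.3, -3.9]
width: 0.106
t 11.7 end [0.49   0.0281 0.12  ]
0,0.39,0.01,0.59,0,0.21,0
0,0.37,0.01,0.61,0,0.21,0
0,0.35,0.01,0.62,0,0.21,0
0,0.32,0.02,0.63,0,0.21,0
0,0.3,0.01,0.64,-0.01,0.22,0
0,0.28,0.01,0.66,0,0.21,0
0,0.25,0.02,0.66,-0.01,0.22,-0.01
0,0.23,0.01,0.68,0,0.21,0
0,0.2,0.02,0.68,-0.01,0.22,-0.01
0,0.17,0.01,0.69,0,0.21,0
```

```bash
python3 -m pendant '[0,0.2,0,0.3,0,0.15,0, 0,0.37,0.01,0.6,0,0.21,0, 0,0.35,0.01,0.6,0,0.21,0, 0,0.32,0.02,0.6,0,0.21,0, 0,0.3,0.01,0.6,0,0.21,0]'; python3 plan.py 0.49 0.028 0.12 0.022 5 0
```

```text
t: 12.32
ee_pos: [0.4473, -0.2052, 0.1296]
ee_rot: [[0.978, -0.001, -0.211], [0.211, 0.001, 0.978], [-0.001, -1.0, 0.001]]
wrist_force: [1.2, -0.4, -3.2]
width: 0.102
t 12.325 end [0.4901 0.028  0.1201]
0,0.3,0.03,0.73,0,0.22,0
0,0.28,0.03,0.74,0,0.22,0
0,0.25,0.03,0.75,0,0.22,0
0,0.21,0.04,0.76,0,0.22,0
0,0.19,0.03,0.77,-0.01,0.21,0
```

```bash
python3 -m pendant '[0,0.3,0.03,0.73,0,0.22,0, 0,0.28,0.03,0.74,0,0.22,0, 0,0.25,0.03,0.75,0,0.22,0, 0,0.21,0.03,0.7,0,0.22,0, 0,0.15,0.03,0.5,0,0.21,0]'; python3 plan.py 0.4986 0.028 0.045 0.022 5 0
```

```text
t: 12.95
ee_pos: [0.4898, 0.0156, 0.1242]
ee_rot: [[1.0, 0.003, -0.016], [0.016, 0.0, 1.0], [0.003, -1.0, 0.0]]
wrist_force: [0.2, 0.5, -4.9]
width: 0.105
t 12.95 end [0.4988 0.0278 0.045 ]
0,0.03,0.26,0.04,0,-0.01,0
0,0.03,0.27,0.04,0,-0.01,0
0,0.03,0.26,0.04,0,-0.01,0.01
0,0.03,0.27,0.04,0,0,0
0,0.03,0.26,0.04,0,-0.01,0.01
```

```bash
python3 -m pendant '[0,0.03,0.2,0.04,0,-0.01,0, 0,0.03,0.26,0.02,0,-0.01,0, 0,0.03,0.26,0.02,0,-0.01,0, 0,0.02,0.26,0.02,0,0,0, 0,0.02,0.2,0.02,0,0,0]'
python3 - <<'E'
from h import *
import pickle
c=eyes.camera_params("wrist");p,d=eyes.snapshot("wrist");cv2.imwrite("pics/w10.png",p[:,:,::-1]);pickle.dump((c,p,d),open("/tmp/w10.pkl","wb"))
s=bot.sense();print(s['ee_pos'],s['ee_rot'].round(4) if hasattr(s['ee_rot'],'round') else s['ee_rot'])
E
```

```text
t: 13.58
ee_pos: [0.4979, 0.0231, 0.05]
ee_rot: [[1.0, 0.004, -0.022], [0.022, -0.0, 1.0], [0.004, -1.0, -0.0]]
wrist_force: [0.4, -0.7, -3.3]
width: 0.101
[0.49730068 0.02322501 0.04846411] [[ 0.9997  0.0018 -0.0224]
 [ 0.0224  0.      0.9997]
 [ 0.0018 -1.     -0.    ]]
```

View pics/w10.png

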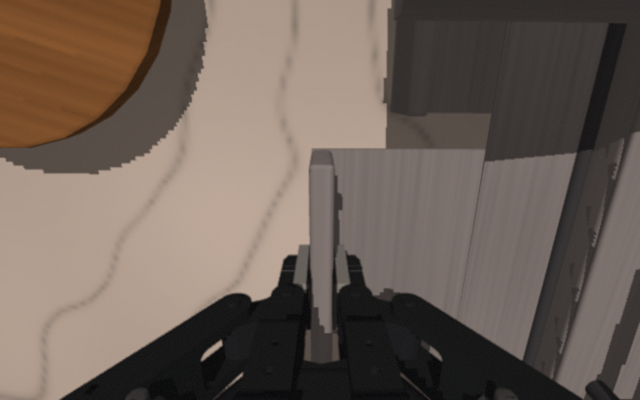

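```bash
python3 plan.py 0.4975 0.028 0.016 0.022 5 0; python3 -m pendant '[0,0,0.12,0.02,0,0,0, 0,0,0.12,0.02,0,0,0, 0,0,0.12,0.02,0,0,0, 0,0,0.1,0.02,0,0,0, 0,0,0.07,0.01,0,0,0]'; python3 plan.py 0.4975 0.028 0.0135 0.022 5 0
```

```text
t 13.625 end [0.4972 0.028  0.0161]
0,0,0.11,0.02,0,0,0
0,0,0.11,0.01,0,0,0
0,0,0.11,0.02,0,0,0
0,0,0.11,0.01,0,0,0.01
0,0,0.1,0.02,0,0,0
t: 14.25
ee_pos: [0.4977, 0.0288, 0.0153]
ee_rot: [[1.0, 0.003, -0.022], [0.022, 0.0, 1.0], [0.003, -1.0, -0.0]]
wrist_force: [-0.3, -0.9, -3.6]
width: 0.105
t 14.25 end [0.4978 0.0282 0.0135]
0,0,0.01,0,0,0,0
0,0,0,0,0,0,0
0,0,0.01,0,0,0,0.01
0,0,0,-0.01,0,0,0
0,0,0.01,0,0,0,0.01
```

```bash
python3 -m pendant '[0,0,0.02,0,0,0,0.02, 0,0.1,0.01,0,0,0,0, 0,0.15,0,0,0,0,0, 0,0.15,0,0,0,0,0, 0,0.1,0,0,0,0,0]'
python3 - <<'E'
from h import *
import pickle
c=eyes.camera_params("wrist");p,d=eyes.snapshot("wrist");cv2.imwrite("pics/w11.png",p[:,:,::-1]);pickle.dump((c,p,d),open("/tmp/w11.pkl","wb"))
s=bot.sense();print(s['ee_pos'],s['wrist_force'])
E
```

```text
t: 14.88
ee_pos: [0.5303, 0.0295, 0.0138]
ee_rot: [[1.0, 0.0, -0.022], [0.022, -0.0, 1.0], [0.0, -1.0, -0.0]]
wrist_force: [-0.6, 0.0, -4.2]
width: 0.103
[0.53078617 0.02952186 0.01385898] [-1.11852704 -0.29300185 -2.73366427]
```

View pics/w11.png

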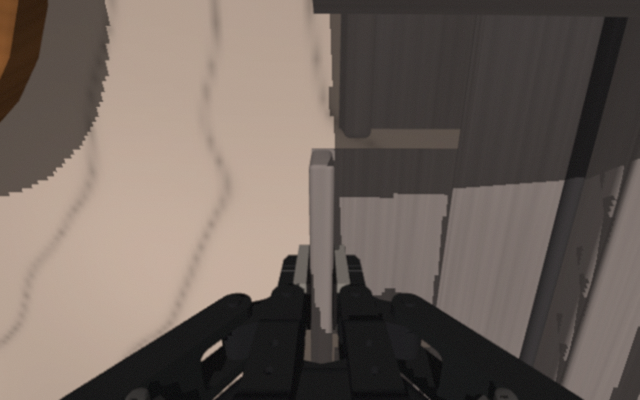

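```bash
python3 -m pendant '[0,0.07,0,-0.01,0,0,0, 0,0.06,0,0,0,0,0, 0,0.05,0,0,0,0,0, 0,0.02,0,0,0,0,0, 0,0,0,0,0,0,0]'
python3 - <<'E'
from h import *
import pickle
c=eyes.camera_params("wrist");p,d=eyes.snapshot("wrist");cv2.imwrite("pics/w12.png",p[:,:,::-1]);pickle.dump((c,p,d),open("/tmp/w12.pkl","wb"))
for n in("top","side"):
    a,_=eyes.snapshot(n);cv2.imwrite(f"pics/{n}12.png",a[:,:,::-1])
b=p[90:240,270:470,::-1];cv2.imwrite("pics/w12c.png",cv2.resize(b,None,fx=4,fy=4,interpolation=2))
s=bot.sense();print(s['t'],s['ee_pos'],s['wrist_force'])
E
```

```text
t: 15.55
ee_pos: [0.5435, 0.0291, 0.0137]
ee_rot: [[1.0, 0.0, -0.022], [0.022, -0.0, 1.0], [0.0, -1.0, -0.0]]
wrist_force: [-0.2, 0.4, -3.7]
width: 0.105
15.7 [0.54336952 0.02914172 0.01372257] [ 0.53751916  0.18741113 -2.75637511]
```

View pics/w12c.png

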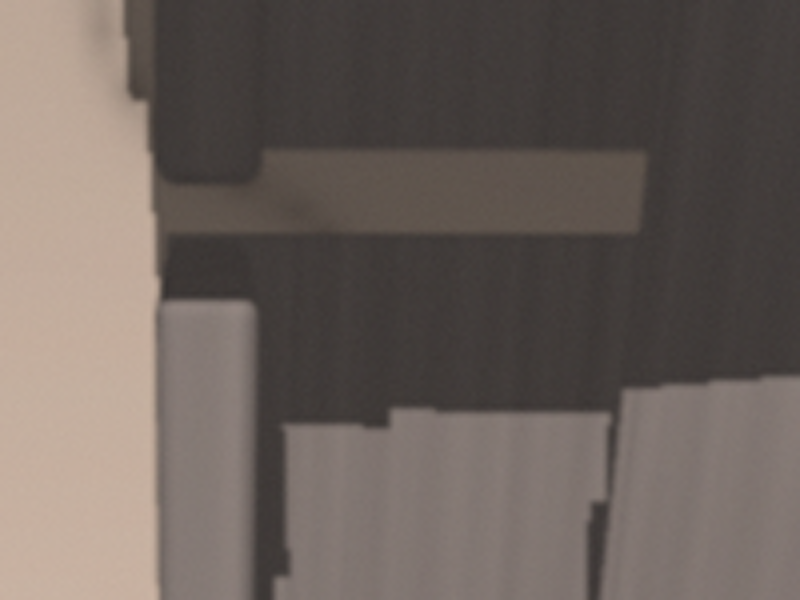

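Run:
```python
import cv2
a=cv2.imread('pics/side12.png')
cv2.imwrite('pics/side12c.png',cv2.resize(a[160:290,220:400],None,fx=4.4,fy=4.4,interpolation=2))
```

```text
(no output)
```

View pics/side12c.png

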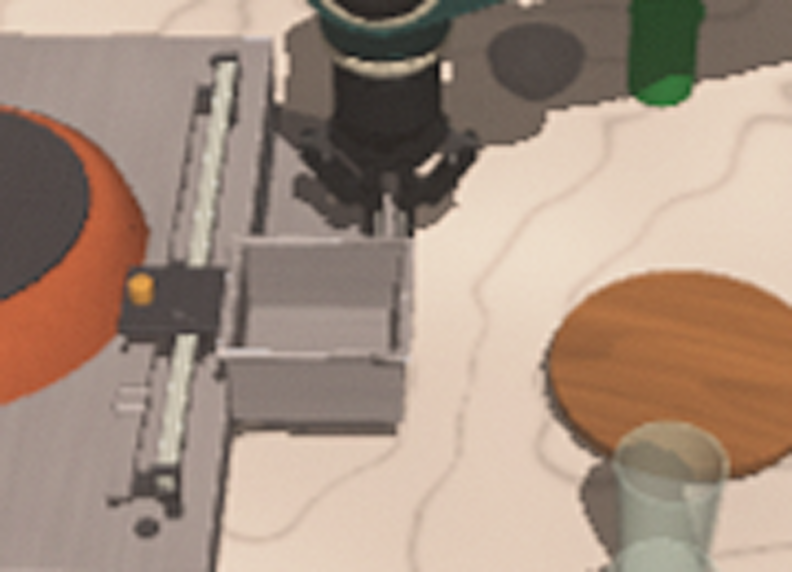

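Run:
```python
from h import *
import pickle
c,p,d=pickle.load(open("/tmp/w12.pkl","rb"))
f=lambda u,v,z: atz(c,(270+u/4,90+v/4),z).round(4)
print("FL top",f(157,150,.04),f(261,150,.04),f(156,60,.04),f(260,60,.04),"end",f(210,183,.04))
print("mine top",f(161,330,.04),f(257,330,.04),f(160,570,.04),f(255,570,.04),"end",f(210,300,.04),"plate left end",f(500,234,.003),"FLplate end",f(500,150,.003))
print("apron edge",f(647,150,.01),f(608,560,.01))
print([p[90+v//4,270+25:270+75,1].tolist() for v in (150,)])
```

```text
FL top [0.5375 0.099  0.04  ] [0.547  0.0992 0.04  ] [0.5373 0.1069 0.04  ] [0.5466 0.1071 0.04  ] end [0.5424 0.0961 0.04  ]
mine top [0.538  0.0821 0.04  ] [0.5472 0.0823 0.04  ] [0.5382 0.0569 0.04  ] [0.5479 0.0571 0.04  ] end [0.5426 0.0851 0.04  ] plate left end [0.5786 0.0862 0.003 ] FLplate end [0.5776 0.0964 0.003 ]
apron edge [0.5929 0.0974 0.01  ] [0.5947 0.0459 0.01  ]
[[168, 168, 169, 169, 168, 167, 166, 165, 165, 163, 159, 142, 100, 72, 59, 57, 60, 58, 60, 59, 58, 58, 59, 60, 60, 62, 63, 59, 61, 61, 61, 60, 60, 60, 60, 59, 59, 60, 56, 57, 62, 70, 72, 70, 70, 72, 71, 71, 72, 71]]
```

```bash
python3 -m pendant '[0,0,0,-0.02,0,0,0, 0,0,0.02,0,0,0,0, 0,0,0.03,0,0,0,0, 0,0,0.04,0,0,0,0, 0,0,0.05,0,0,0,0]'; python3 -c "
from workcell import bot;s=bot.sense();print(s['ee_pos'],s['wrist_force'],s['torque'])"
```

```text
t: 16.32
ee_pos: [0.544, 0.0278, 0.0124]
ee_rot: [[1.0, 0.001, -0.022], [0.022, -0.0, 1.0], [0.001, -1.0, -0.0]]
wrist_force: [-25.0, -1.5, 43.5]
width: 0.109
[0.54400561 0.02782641 0.01240229] [-25.04654469  -1.52895519  43.49147014] [ 0.06241146  4.10524311 -0.00525791]
```

```bash
python3 -m pendant '[0,0,0.01,0,0,0,0, 0,-0.01,0.02,0,0,0,0, 0,-0.01,0.03,0,0,0,0, 0,-0.01,0.03,0,0,0,0, 0,-0.01,0.03,0,0,0,0]'; python3 -c "
from workcell import bot;s=bot.sense();print(s['ee_pos'],s['wrist_force'],s['torque'])"
```

```text
t: 16.95
ee_pos: [0.5444, 0.0278, 0.0124]
ee_rot: [[1.0, 0.007, -0.022], [0.022, 0.0, 1.0], [0.007, -1.0, 0.0]]
wrist_force: [-10.0, -0.2, 21.9]
width: 0.102
[0.54436833 0.02780255 0.01241658] [-10.03179176  -0.15764034  21.91462667] [ 0.12146911  1.97952122 -0.00217304]
```

```bash
python3 -m pendant '[0,0,-0.01,0,0,0,0.04, 0,-0.01,-0.01,0,0,0,0.02, 0,-0.01,0,0,0,0,0, 0,0,0,0,0,0,0, 0,0,0,0,0,0,0]'; python3 -c "
from workcell import bot;s=bot.sense();print(s['ee_pos'],s['wrist_force'],s['torque'])
print(s['ee_rot'][2])"
```

```text
t: 17.58
ee_pos: [0.5427, 0.0277, 0.0127]
ee_rot: [[1.0, -0.005, -0.022], [0.022, -0.0, 1.0], [-0.005, -1.0, 0.0]]
wrist_force: [-0.0, -0.7, -0.8]
width: 0.106
[0.54272669 0.02774235 0.01271433] [-0.02064122 -0.73354006 -0.84279712] [0.02658635 0.02735405 0.00418933]
[-4.65957512e-03 -9.99989143e-01  4.57189189e-05]
```

```bash
python3 -m pendant '[0,0,0.01,0,0,0,-0.01, 0,0,0.02,0,0,0,0, 0,0,0.03,0,0,0,0, 0,-0.01,0.03,0,0,0,0.01, 0,-0.01,0.03,0,0,0,0.02]'; python3 -c "
from workcell import bot;s=bot.sense();print(s['ee_pos'],s['wrist_force'],s['torque'])
print(s['ee_rot'][2])"
```

```text
t: 18.2
ee_pos: [0.5428, 0.0277, 0.0124]
ee_rot: [[1.0, -0.005, -0.022], [0.022, -0.0, 1.0], [-0.005, -1.0, -0.0]]
wrist_force: [-9.5, -1.7, 19.2]
width: 0.106
[0.54278046 0.02770456 0.01242852] [-9.45472471 -1.67658222 19.21393051] [0.12991347 1.22730947 0.07149705]
[-5.48193106e-03 -9.99984974e-01 -3.10294126e-06]
```

```bash
python3 -m pendant '[0,0.01,0.02,0,0,0,-0.02, 0,0.01,0.02,0,0,0,-0.02, 0,0,0.03,0,0,0,-0.01, 0,0,0.03,0,0,0,0, 0,0,0.03,0,0,0,0]'; python3 -c "
from workcell import bot;s=bot.sense();print(s['ee_pos'],s['wrist_force'],s['torque'])
print(s['ee_rot'][2])"
```

```text
t: 18.82
ee_pos: [0.5445, 0.0278, 0.0124]
ee_rot: [[1.0, 0.004, -0.022], [0.022, 0.0, 1.0], [0.004, -1.0, -0.0]]
wrist_force: [-15.6, -1.3, 24.8]
width: 0.108
[0.54453735 0.02778954 0.01240638] [-15.59322684  -1.27376022  24.82584698] [-0.01568284  2.77838516  0.03992811]
[ 3.91417999e-03 -9.99992339e-01 -2.04676422e-05]
```

```bash
python3 -m pendant '[0,-0.02,0.03,0,0,0,0.02, 0,-0.01,0.03,0,0,0,0.01, 0,-0.01,0.03,0,0,0,0.01, 0,-0.01,0.03,0,0,0,0.01, 0,-0.01,0.03,0,0,0,0.01]'
python3 - <<'E'
from h import *
import pickle
s=bot.sense();print(s['ee_pos'],s['wrist_force'],s['torque'],s['ee_rot'][2])
c=eyes.camera_params("wrist");p,d=eyes.snapshot("wrist");cv2.imwrite("pics/w13.png",p[:,:,::-1]);pickle.dump((c,p,d),open("/tmp/w13.pkl","wb"))
b=p[90:240,270:470,::-1];cv2.imwrite("pics/w13c.png",cv2.resize(b,None,fx=4,fy=4,interpolation=2))
E
```

```text
t: 19.45
ee_pos: [0.5445, 0.0278, 0.0124]
ee_rot: [[1.0, 0.002, -0.022], [0.022, 0.0, 1.0], [0.002, -1.0, -0.0]]
wrist_force: [-9.0, -0.6, 19.1]
width: 0.106
[0.54445851 0.0277848  0.01238809] [-8.96318656 -0.62259674 19.12375951] [0.08864032 1.57176542 0.03998412] [ 1.74426904e-03 -9.99998479e-01 -4.66934858e-06]
```

View pics/w13c.png

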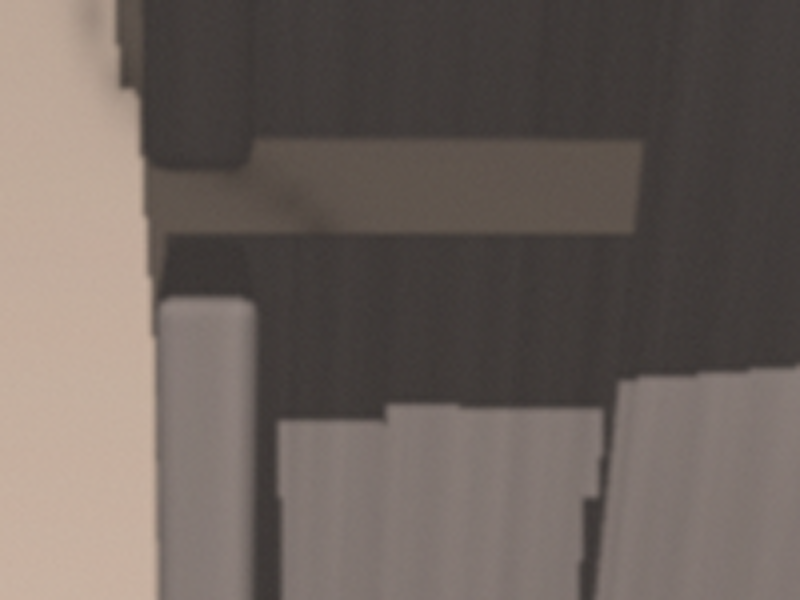

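```bash
python3 -m pendant '[0,0,-0.01,0,0,0,0, 0,-0.015,-0.01,0,0,0,0, 0,-0.01,0,0,0,0,0, 0,0,0,0,0,0,0, 0,0,0,0,0,0,0]'; python3 -c "
from workcell import bot;s=bot.sense();print(s['ee_pos'],s['wrist_force'],s['torque'])
print(s['ee_rot'][2])"
```

```text
t: 20.12
ee_pos: [0.5425, 0.0278, 0.013]
ee_rot: [[1.0, 0.001, -0.022], [0.022, 0.0, 1.0], [0.001, -1.0, 0.0]]
wrist_force: [-0.6, 0.8, -3.0]
width: 0.108
[0.542484   0.0277767  0.01298037] [-0.58960962  0.8365677  -3.02072655] [-0.03242189  0.04979819 -0.02161397]
[ 1.15162601e-03 -9.99999335e-01  5.47515563e-05]
```

```bash
python3 -m pendant '[0,0.01,0.01,0,0,0,0, 0,0,0.02,0,0,0,0.01, 0,-0.01,0.03,0,0,0,0.01, 0,-0.02,0.03,0,0,0,0.01, 0,-0.02,0.03,0,0,0,0.01]'
python3 - <<'E'
from h import *
import pickle
s=bot.sense();print(s['ee_pos'],s['wrist_force'],s['torque'],s['ee_rot'][2])
c=eyes.camera_params("wrist");p,d=eyes.snapshot("wrist");cv2.imwrite("pics/w14.png",p[:,:,::-1]);pickle.dump((c,p,d),open("/tmp/w14.pkl","wb"))
b=p[90:240,270:470,::-1];cv2.imwrite("pics/w14c.png",cv2.resize(b,None,fx=4,fy=4,interpolation=2))
E
```

```text
t: 20.75
ee_pos: [0.5431, 0.0278, 0.0124]
ee_rot: [[1.0, 0.0, -0.022], [0.022, 0.0, 1.0], [0.0, -1.0, 0.0]]
wrist_force: [-2.6, 0.4, 12.0]
width: 0.108
[0.54308643 0.02779717 0.01244255] [-2.5714128   0.36712575 12.04116945] [0.17834248 0.42384397 0.02875824] [ 1.64803136e-04 -9.99999978e-01  1.30572813e-04]
```

View pics/w14c.png

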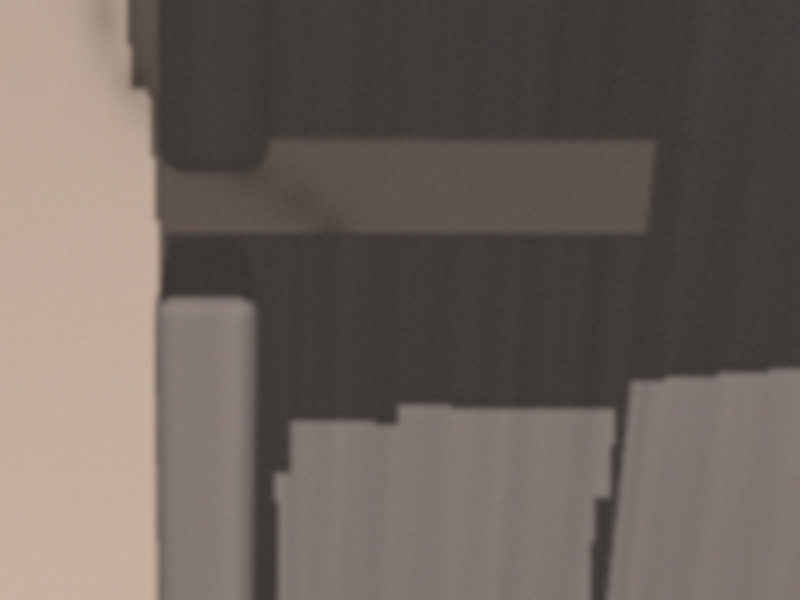

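```bash
python3 -m pendant '[0,-0.01,0.035,0,0,0,0.01, 0,-0.02,0.04,0,0,0,0.01, 0,-0.02,0.04,0,0,0,0.01, 0,-0.02,0.045,0,0,0,0.01, 0,-0.02,0.045,0,0,0,0.01]'
python3 - <<'E'
from h import *
s=bot.sense();print(s['ee_pos'],s['wrist_force'],s['torque'],s['ee_rot'][2],s['width'])
E
```

```text
t: 21.42
ee_pos: [0.5431, 0.0278, 0.0124]
ee_rot: [[1.0, 0.003, -0.022], [0.022, 0.0, 1.0], [0.003, -1.0, 0.0]]
wrist_force: [-11.1, -0.4, 26.3]
width: 0.105
[0.54314758 0.02779417 0.01240072] [-11.06923686  -0.43738121  26.28580685] [ 0.10173847  1.97819783 -0.03188149] [ 3.17087062e-03 -9.99994957e-01  1.80158814e-04] 0.10511436384552912
```

Run:
```python
from h import *
import pickle
c=eyes.camera_params("wrist");p,d=eyes.snapshot("wrist");cv2.imwrite("pics/w15.png",p[:,:,::-1])
f=lambda u,v,z: atz(c,(u,v),z).round(4)
g=p[:,:,1].astype(int)
W=cloud(c,d)
c7,p7,d7=pickle.load(open("/tmp/w7.pkl","rb"));W7=cloud(c7,d7)
def apr(W):
    z=W[...,2];m=(abs(W[...,1]-.03)<.04)&(abs(W[...,0]-.605)<.008);return np.nanmedian(z[m]),m.sum()
print("apron z before/now",apr(W7),apr(W))
for n in("side","top"):
    cc=eyes.camera_params(n);a,_=eyes.snapshot(n);cv2.imwrite(f"pics/{n}15.png",a[:,:,::-1])
    for k,z in(("carrier_side",.08),("katori",0),("spice_tin",0),("chakla",0),("strip_grip",.03)):
        for r in spotter.landmark_of(n,k)[:2]:
            v,u=r['position'];print(n,k,round(r['p'],2),atz(cc,(u,v),z).round(3))
s=bot.sense();print(s['t'],s['ee_pos'],s['wrist_force'],s['ee_rot'][2])
```

```text
apron z before/now (np.float64(0.017455656806622553), np.int64(1048)) (np.float64(0.018180737640048773), np.int64(5082))
side carrier_side 0.82 [0.578 0.129 0.08 ]
side katori 0.51 [ 0.428 -0.168  0.   ]
side spice_tin 0.87 [ 0.336 -0.178  0.   ]
side chakla 0.91 [0.324 0.177 0.   ]
side strip_grip 0.62 [ 0.549 -0.     0.03 ]
side strip_grip 0.49 [ 0.601 -0.375  0.03 ]
top carrier_side 0.9 [0.581 0.135 0.08 ]
top katori 0.52 [ 0.452 -0.188  0.   ]
top katori 0.19 [ 0.345 -0.186  0.   ]
top spice_tin 0.66 [ 0.341 -0.182  0.   ]
top chakla 0.97 [0.341 0.172 0.   ]
top strip_grip 0.65 [ 0.607 -0.375  0.03 ]
top strip_grip 0.55 [0.535 0.022 0.03 ]
22.075 [0.54314358 0.02778911 0.01240008] [-11.14550981  -0.35984422  27.04709403] [ 3.15204723e-03 -9.99995019e-01  1.61496515e-04]
```

View pics/w15.png

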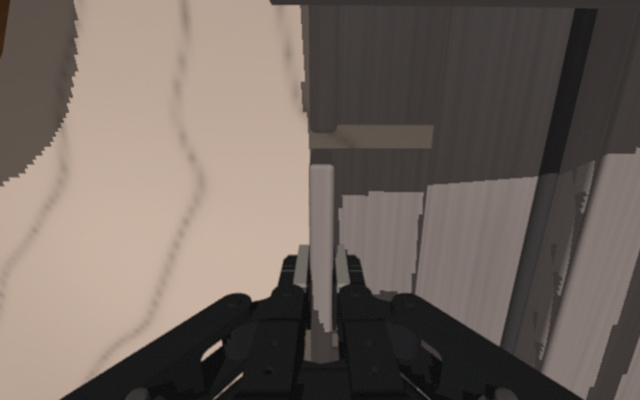

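View pics/side15.png

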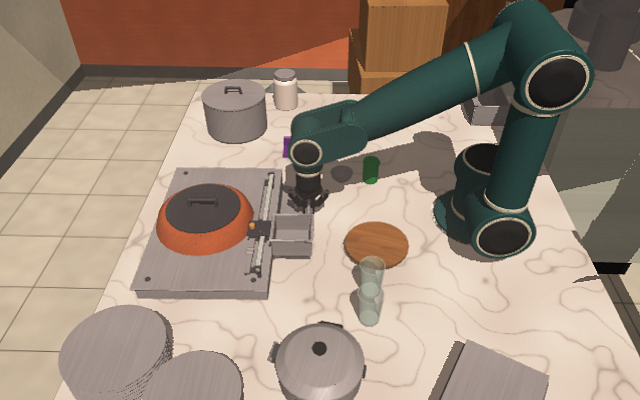

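Run:
```python
from h import *
c=eyes.camera_params("wrist");p=cv2.imread("pics/w15.png");cv2.imwrite("pics/w15c.png",cv2.resize(p[90:240,270:470],None,fx=4,fy=4,interpolation=2))
g=p[:,:,1].astype(int)
print(g[122,295:350].tolist());print(g[185,295:350].tolist())
for uv in((306.5,115),(308,122),(309.5,185),(334,185),(309.5,225),(334,225)): print(uv,atz(c,uv,.04).round(4))
```

```text
[166, 167, 167, 166, 165, 164, 163, 164, 162, 161, 159, 154, 133, 89, 68, 58, 58, 59, 58, 59, 57, 57, 60, 60, 60, 60, 61, 63, 62, 60, 62, 58, 60, 60, 60, 60, 60, 58, 57, 57, 57, 56, 57, 59, 57, 57, 60, 59, 60, 58, 59, 56, 60, 59, 60]
[173, 174, 173, 174, 174, 174, 174, 174, 174, 174, 174, 173, 172, 148, 106, 105, 115, 118, 119, 122, 120, 121, 120, 121, 121, 121, 121, 119, 121, 122, 121, 124, 126, 126, 124, 118, 110, 101, 88, 68, 61, 60, 56, 58, 59, 59, 60, 57, 56, 58, 58, 60, 60, 58, 58]
(306.5, 115) [0.5361 0.1021 0.04  ]
(308, 122) [0.5366 0.0997 0.04  ]
(309.5, 185) [0.5374 0.0761 0.04  ]
(334, 185) [0.5468 0.0763 0.04  ]
(309.5, 225) [0.5376 0.0594 0.04  ]
(334, 225) [0.5474 0.0596 0.04  ]
```

View pics/w15c.png

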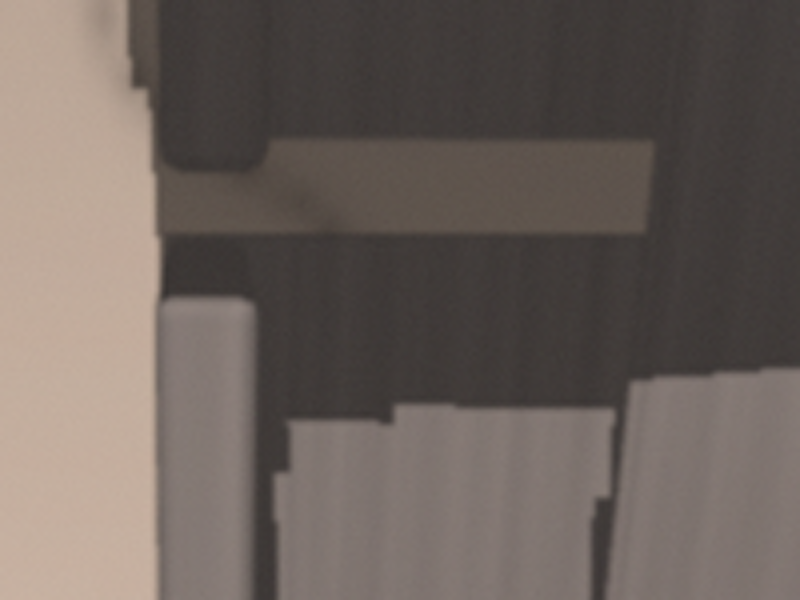

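```bash
python3 -c "
from workcell import workorder,bot
print(workorder.finish_job());s=bot.sense();print(s['t'],s['wrist_force'])"
```

```text
the job is handed in; nothing more can be done
None
the job is handed in; nothing more can be done
```

I carried out both parts in order and handed the job in at about 22 s of the 61 s allowed. The handing-in call reports no verdict.

**Pan:** I pushed it left with the shut fingers until it jumped about 2 mm ahead of them and the push force fell to zero, so I took it as clicked in. The wrist camera put its right side at y = 0.136 m, against 0.1365 m expected for the first notch. The later side and top camera readings were 0.129 m and 0.135 m. The side reading disagrees by about 7 mm, but that camera sees the point poorly. I did not push the pan again to test the notch.

**Strip:** I gripped the steel strip, not the purple look-alike, by its upright and slid it in flat under the apron.
- **Alignment:** its upright is in line with the left fitted strip to about 0.5 mm. Its yaw is 0.022 rad, the same as the bay.
- **Side gap:** I measured about 11 mm on the left, then moved the strip about 1 mm right. The nominal gap is 12 mm each side.
- **Mended on the way:** the first press gave 43 N and pushed the strip about 1 mm too deep. I unloaded, moved it back and pressed again.
- **At hand-in:** still gripped and pressed down with a steady 27 N or so, plus about 11 N sideways. The tool was tilted about 0.2°.

**Surroundings:** apron height was 18.2 mm against 17.5 mm before, which is within the camera error. The pictures show nothing toppled. Tin and chakla readings differ from the start by up to 1.5 cm. The katori was in the arm's shadow, read with low confidence and differed by about 2 cm between cameras. I took these as detection scatter, since the arm never came near any of them.

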